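# Start the tube furnace

### The job

Start the tube furnace: first switch on the power box by pressing down the raised end of its paddle rocker until it is fully over, then push the square plunger on the gas valve block fully home, then press in the flat round button on the control pad as far as it goes and let it come back up. Do these in that order, and leave the round vent plunger, the square key, the mushroom stop button and all the loose things on the bench alone.

Things in the scene. Friction and masses are not known exactly. Their poses are not given: they have to be found in the camera images.
- power_box: Power box, fixed to the bench: pale grey sheet-metal box 120 (x) x 110 (y) x 50 high mm with one black paddle rocker on top in a grey frame 10 mm high. Origin: centre of its underside; z up; x points from its vented front (towards the robot, give or take 30 degrees) to its back.
- rocker (a joint): Black paddle rocker: two wings each 33 mm long, 36 wide, in a shallow V. Hinged along the box's y axis, 12 mm in front of the box's centre, 54 mm above the bench. Value in rad: 0 = off, the back (+x) wing slopes up by 0.4; 0.4 = fully on, the back wing is level, its face 62 mm above the bench, and the front wing stands up. Needs about 3 N at the wing's end; no spring, stays where left.
- rocker_push (a point): Point on the upper face of the rocker's back wing, 24 mm from the hinge and midway across, to press down on. It moves with the rocker: 71 mm above the bench when off, 62 mm when fully on.
- valve_block: Gas valve block, fixed: aluminium block 90 (x) x 130 (y) x 60 high mm, two short brass and steel pipe stubs at its back (+x) reaching 67 mm from its centre, two black plungers on top. Origin: centre of its underside; z up.
- purge (a joint): Purge plunger: square black key 26 x 26 mm, 33 mm to the +y side of the block's centre, in a square collar 6 mm high. Value in m: 0 = fully out (top 84 mm above the bench), 0.012 = fully home on its stop (top 72 mm above the bench, 12 above the block). Starts in by 0 to 2 mm. Friction about 3 N, no spring: stays where left.
- purge_top (a point): Centre of the purge plunger's top face; moves with it.
- vent (a joint): The vent plunger: round black key of 26 mm diameter in a round collar, on the block's -y half, 66 mm from the purge plunger. Same heights and friction; 0 = out, 0.012 = in. Starts out and is not part of the job.
- vent_top (a point): Centre of the vent plunger's top face.
- pad: Furnace control pad, fixed: pale grey box 130 x 130 x 45 high mm with three black controls on top: flat round start button (front, -y side), square key (front, +y side) and mushroom stop button (back, middle). Origin: centre of its underside; z up; x from its front (towards the robot) to its back.
- start (a joint): The start button: flat round black button of 30 mm diameter, 30 mm from the pad's centre to the front and 32 mm to the -y side, top 11 mm above the pad (56 mm above the bench). Value in m: 0 at rest, 0.006 fully in (takes about 5 N); springs back when let go.
- start_top (a point): Centre of the start button's top face; moves with it.
- tune (a joint): A square key, 26 x 26 mm, 64 mm to the +y side of the start button, on the control pad, its top 11 mm above the pad top (56 mm above the bench) at rest; black plastic. Value in m: 0 at rest, grows to 0.006 fully pressed; springs back. It is not part of the job.
- tune_top (a point): Centre of the square key's top face.
- stop (a joint): A mushroom stop button, 40 mm in diameter, 64 mm behind the pad's front row centre line and midway between the two, on the control pad, its top 28 mm above the pad top (73 mm above the bench) at rest; black plastic. Value in m: 0 at rest, grows to 0.006 fully pressed; springs back. It is not part of the job.
- stop_top (a point): Top of the mushroom stop button.
- nut: Loose brass collar, 28 mm across, 12 mm high, lying on the power box's top near a back corner, beyond the rocker. Origin: centre of its underside.
- vial: Loose small glass vial, 28 mm across, 55 mm high, standing behind the valve block. Origin: centre of its underside.
- crucible: Loose white ceramic crucible, 42 mm across, 32 mm high, standing behind the control pad. Origin: centre of its underside.
- wrench: Loose steel wrench, 150 mm long, lying on the bench near its back.
- boat: Loose white ceramic sample boat (a narrow open tray), 100 x 24 x 14 mm, lying on the bench between two of the boxes. Origin: centre of its underside.
- plug: Loose white ceramic tube plug, 24 mm across, 32 mm high, standing on the bench between two of the boxes. Origin: centre of its underside.
- screwdriver: Loose screwdriver, 180 mm long, lying at the left (+y) of the work.
- jar: Loose brown glass jar, 60 mm across, 80 mm high, standing at the right (-y) of the work. Origin: centre of its underside.

How it is judged:
By the outcome, as a careful person would: the job done as asked, in the order asked, and still so for the second after the job is handed in, with the robot touching nothing.
It also fails if it takes over 51 s, if anything falls off the work surface, if the arm or the gripper's body presses on something with over 40 N, if the wrist force passes 120 N, or if a joint passes its speed limit or range.

### The arm

A 6-joint arm with a two-finger parallel gripper is mounted at the origin on the work surface. World frame = base frame: x ahead of the robot, y to its left, z up, the work surface at z = 0. Lengths are in m, angles in rad, forces in N, time in s.
With the tool pointing down it reaches from about 0.35 to 0.725 m from the base axis. Payload 6 kg.
Tool frame: the origin (TCP) lies on the centre line of the jaws, within the pads' length; the fingertips stand 8 mm ahead of it and the grasp point (between the pads) lies 11 mm behind it; x points along the fingers, y is the direction in which the jaws open and shut, and the axes are right-handed (so a half turn about x gives the same grasp; the last joint's range is limited). The gripper opens to 85 mm and grips with 20 to 120 N. Pads are 22 mm wide; open, the fingers measure 114 mm over their backs; the gripper's body (76 mm by 85 mm) begins 54 mm behind the grasp point. The pads swing forward as they close: fully open they stand 13 mm farther back than shut.
Start: joints at [-1.011, 0.04, 0.085, 0, -1.615, -0.334], TCP at [0.134, -0.585, 0.239] pointing down, gripper open.
Joint ranges: [-2.56, 2.56], [-1.29, 2.01], [-1.08, 1.49], [-3.29, 1.98], [-2.81, -0.18], [-2.99, 2.99]. Speed limits (rad/s): [2.57, 2.57, 3.01, 3.14, 3.14, 3.14].

### API

Orientations are given as a unit quaternion [x, y, z, w].
In Python, from workcell import bot, viewer, order, boxes_of, spot_point gives the robot as it stands.
- The arm moves only by the tool servo_tool, never from a script. Its argument "commands" is one flat list of numbers, 4 for each row, row after row: the shift along the tool's x, y, z in mm, then the turn about the tool's x in rad. In form: [dx, dy, dz, turn, dx, dy, dz, turn, ...]. A call has 1 to 20 rows; each row shifts and turns the pose as measured when the row begins, along the tool's axes as they then stand; what a row does not reach is not made up. A row lasts 1/12 s, in which the tool goes at most 41.7 mm and 7.16 degrees, less where a joint would pass 70% of its speed; a pose out of reach is approached as far as the arm can. A call is refused whole if a number of a shift passes 41.7 or a number of a turn 0.125, either way. A call with a gripper value outside its range is refused whole. "fingers" is the gripper command: -1 is shut, 1 is fully open, values between are in proportion, set as the call begins (left out, the last holds). The fingers move at their own pace and stop on an object; "newtons" is the grip in N (left out, the last holds). Time passes only in rows, so rows that do not move let the fingers close. It gives the time, the measured TCP pose, the force and the opening at its end, in the units of the state.
- bot.get_obs(): the state, without advancing time (a new reading comes with each control period).
- viewer.read_camera(name): name is "side" or "top" or "wrist"; returns a dict with "image" (384x512x3 uint8, red, green, blue), "vertical_fov" (degrees; the focal length in pixels is half the picture's height over the tangent of half this angle, whatever the lens; pixels are square), "cx", "cy" (the principal point, pixels), "dist_coeffs" ([k1, k2, p1, p2, k3] as OpenCV has them; the pictures are not rectified), "xyz" and "orientation" of the camera in the world. Camera axes: x right, y down, z forward; pixel columns grow to the right and rows downward; lengths in m; the calibration is good to about 2 mm. A picture is of the moment at which its call begins. There is no depth.
- order.close_job(): hands the job in, once; it reports no verdict.
Trained networks look in the newest picture that a camera, given by its name, has taken for a name from the list of things; names that differ only in an ending like _2 or _b are one class to them, and where a whole thing is asked for, a point or a joint stands for the part that bears it (a point fixed in the world has none). Each returns a list of dicts, best first, with "p" (0 to 1); they miss things now and then, are a little off and sometimes report something else, mostly with a low value. They report only what shows in the picture. A call takes as long as a camera call.
- boxes_of(camera, thing): "extent" ([centre column, centre row, width, height] in pixels, round what is visible of it).
- spot_point(camera, thing): "point" ([column, row] in pixels: a listed point, or the origin of a listed thing).
The state is a dict: "clock": time; "joints": joint angles; "joint_vel": joint speeds; "effort": joint torques, N m; "ee_pos": TCP position; "tool_rot": TCP orientation; "wrist_force": force on the tool from outside, world axes, zero at the start; "wrist_torque": the same for the moment, N m; "opening": finger opening in m.
Only numpy, scipy, OpenCV 4.12 (cv2) and the standard library are available. Lean on these libraries where they do the work, as an engineer would, in place of code of your own. Each camera call takes 0.05 s, during which the arm holds its last target.

## Working session

There is one attempt and no reset: what is moved stays moved. The work goes in short steps, Python scripts to look and compute and a tool call to move; the robot and the scene stay as the last step left them, time stands still between calls to the robot, and variables do not carry over. Pictures are saved under pics/ and viewed, and the job is handed in when it is done.

Besides the shell and the picture viewer there is one more tool, called by a JSON object that holds its "api" and its "payload". servo_tool: Moves the arm, as the interface text tells. Its arguments: {"type":"object","properties":{"commands":{"type":"array"},"fingers":{"type":"number"},"newtons":{"type":"number"}},"required":["commands"]}

```bash
mkdir -p pics; cat > h.py <<'E'
import numpy as np, cv2
from scipy.spatial.transform import Rotation as R
from workcell import bot, viewer, order, boxes_of, spot_point
def cam(name):
    c=viewer.read_camera(name); im=c["image"]; f=im.shape[0]/2/np.tan(np.radians(c["vertical_fov"])/2)
    K=np.array([[f,0,c["cx"]],[0,f,c["cy"]],[0,0,1.]]); return c,K
def ray(c,K,p):
    u=cv2.undistortPoints(np.array([[p]],float),K,np.array(c["dist_coeffs"],float))[0,0]
    d=R.from_quat(c["orientation"]).apply([u[0],u[1],1]); return np.array(c["xyz"]),d/np.linalg.norm(d)
def at_z(c,K,p,z):
    o,d=ray(c,K,p); return o+d*(z-o[2])/d[2]
def proj(c,K,P):
    r=R.from_quat(c["orientation"]).inv(); q=r.apply(np.atleast_2d(P)-np.array(c["xyz"]))
    return cv2.projectPoints(q,np.zeros(3),np.zeros(3),K,np.array(c["dist_coeffs"],float))[0][:,0]
def save(c,n): cv2.imwrite("pics/"+n,c["image"][:,:,::-1])
E
python3 - <<'E'
from h import *
np.set_printoptions(precision=4,suppress=True)
print(bot.get_obs())
hz={"rocker_push":.071,"purge_top":.083,"vent_top":.084,"start_top":.056,"tune_top":.056,"stop_top":.073,"power_box":0,"valve_block":0,"pad":0,"nut":.05,"plug":0,"boat":0,"vial":0,"crucible":0,"jar":0}
for n in ["top","side","wrist"]:
    c,K=cam(n); save(c,n+"0.png"); print(n,c["xyz"],R.from_quat(c["orientation"]).as_matrix()[:,2],c["dist_coeffs"])
    if n=="wrist": continue
    for k,z in hz.items():
        for r in spot_point(n,k)[:2]: print(k,r["p"],np.round(r["point"],1),at_z(c,K,r["point"],z))
E
```

```text
{'clock': 0.0, 'joints': array([-1.0113,  0.0408,  0.0838, -0.0004, -1.6155, -0.3337]), 'joint_vel': array([ 0.0009, -0.0005, -0.0011, -0.0001, -0.0022,  0.0013]), 'effort': array([  0.0007, -36.8206,  34.7407,   6.9322,  -0.0055,   0.    ]), 'ee_pos': array([ 0.1343, -0.5845,  0.2383]), 'tool_rot': array([-0.079 ,  0.7027,  0.0803,  0.7025]), 'wrist_force': array([-0.3458,  0.764 ,  0.3242]), 'wrist_torque': array([-0.0811, -0.0249,  0.0219]), 'opening': 0.08522069094885021}
top [0.331  0.0039 1.394 ] [ 0.2004  0.005  -0.9797] [-0.1848  0.      0.      0.      0.    ]
rocker_push 0.72 [361.4 227.4] [ 0.5092 -0.3037  0.071 ]
purge_top 0.54 [244.3 221.9] [0.5099 0.0422 0.083 ]
purge_top 0.31 [213.4 198.4] [0.5753 0.1362 0.083 ]
vent_top 0.63 [263.  234.7] [ 0.4748 -0.0135  0.084 ]
start_top 0.63 [262.4 203.6] [ 0.571  -0.0084  0.056 ]
start_top 0.43 [176.9 230.7] [0.4781 0.2418 0.056 ]
tune_top 0.49 [155.3 229.7] [0.4778 0.3071 0.056 ]
tune_top 0.26 [404.  211.5] [ 0.5646 -0.4399  0.056 ]
stop_top 0.49 [165.9 206.1] [0.5477 0.2772 0.073 ]
power_box 0.86 [357.3 234.3] [ 0.4967 -0.3073 
[... 1257 characters left out ...]
] [0.484 0.031 0.   ]
pad 0.78 [244.6 285. ] [0.5123 0.2691 0.    ]
pad 0.71 [205.8 339.1] [0.5371 0.4516 0.    ]
nut 0.59 [295.5 189.7] [ 0.488  -0.0848  0.05  ]
nut 0.37 [300.1 153.5] [ 0.5283 -0.2698  0.05  ]
plug 0.61 [229.4 244.9] [0.6036 0.1519 0.    ]
plug 0.32 [174.  228.5] [0.7773 0.1495 0.    ]
boat 0.66 [303.3 134.2] [ 0.5692 -0.4613  0.    ]
boat 0.49 [294.1 190.4] [ 0.5061 -0.1392  0.    ]
vial 0.62 [259.1 211.9] [ 0.574  -0.0053  0.    ]
crucible 0.8 [210.9 271.3] [0.6115 0.258  0.    ]
jar 0.75 [302.3 135.4] [ 0.5704 -0.4522  0.    ]
jar 0.33 [175.1 228.8] [0.7738 0.1494 0.    ]
wrist [ 0.0664 -0.6002  0.3742] [ 0.2701  0.063  -0.9608] [-0.0661  0.      0.      0.      0.    ]
```

```bash
python3 - <<'E'
import cv2
a=cv2.imread("pics/top0.png"); cv2.imwrite("pics/top0z.png",cv2.resize(a[150:290,130:440],None,fx=2.58,fy=2.58,interpolation=cv2.INTER_CUBIC))
a=cv2.imread("pics/side0.png"); cv2.imwrite("pics/side0z.png",cv2.resize(a[110:330,170:350],None,fx=2.7,fy=2.7,interpolation=cv2.INTER_CUBIC))
E
```

```text
(no output)
```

View pics/top0z.png

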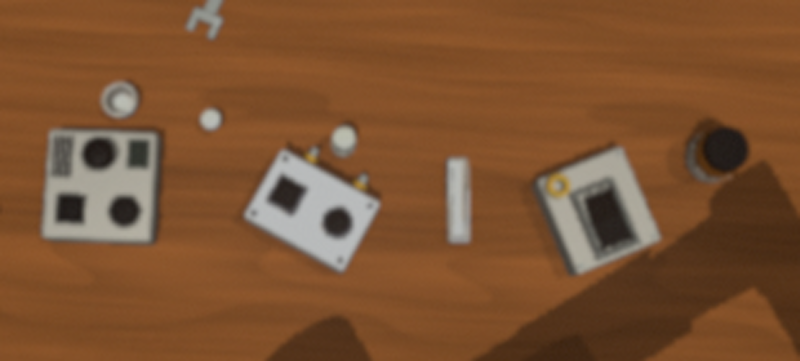

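View pics/side0z.png

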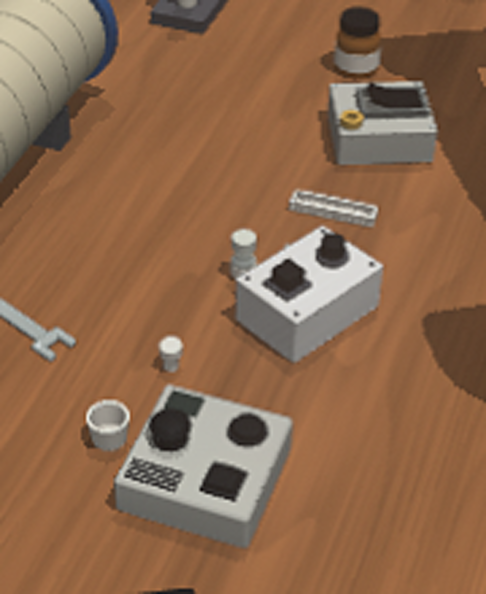

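View pics/wrist0.png

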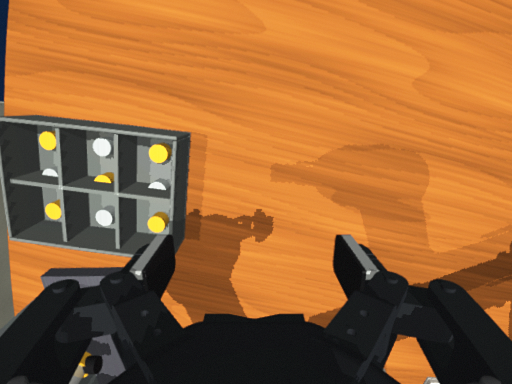

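```bash
cat > fit.py <<'E'
from h import *
from scipy.optimize import least_squares
np.set_printoptions(precision=4,suppress=True)
c,K=cam("top"); cs,Ks=cam("side")
top={"power":[(535,180),(622,147),(661,240),(577,275)],"valve":[(285,148),(380,205),(343,271),(246,215)],"pad":[(52,130),(160,130),(155,242),(43,238)]}
side={"power":None}
sz={"power":(.12,.11,.05),"valve":(.09,.13,.06),"pad":(.13,.13,.045)}
f0={"power":(.5,-.305,.3),"valve":(.485,.02,-.5),"pad":(.51,.27,0)}
for k in top:
    uv=np.array(top[k])/2.58+[130,150]
    a,b,h=sz[k]; L=np.array([[a/2,b/2],[a/2,-b/2],[-a/2,-b/2],[-a/2,b/2]])
    def w(q,l):
        cc,s=np.cos(q[2]),np.sin(q[2]); return np.asarray(l)@np.array([[cc,s],[-s,cc]])+q[:2]
    g=lambda q:(proj(c,K,np.c_[w(q,L),np.full(4,h)])-uv).ravel()
    r=least_squares(g,f0[k]); q=r.x; print(k,q,"resid",r.fun)
    pts={"power":{"rocker_push":(-.012+.024*np.cos(.4)-.008*np.sin(.4)*0,0,.071),"hinge":(-.012,0,.054)},"valve":{"purge_top":(0,.033,.083),"vent_top":(0,-.033,.084)},"pad":{"start_top":(-.03,-.032,.056),"tune":(-.03,.032,.056),"stop":(.034,0,.073)}}[k]
    for n,p in pts.items():
        P=np.r_[w(q,[p[:2]])[0],p[2]]; print("  ",n,P,"top px",proj(c,K,P)[0],"side px",proj(cs,Ks,P)[0])
x=R.from_quat(bot.get_obs()["tool_rot"]).as_matrix(); print(x)
E
python3 fit.py
```

```text
power [ 0.4998 -0.3111  0.4131] resid [ 0.4884 -0.0838 -0.3805 -0.4382  0.1677  0.1735 -0.2749  0.3368]
   rocker_push [ 0.5091 -0.307   0.071 ] top px [362.5017 227.4896] side px [309.2557 143.4912]
   hinge [ 0.4888 -0.3159  0.054 ] top px [364.0761 235.0311] side px [315.4344 147.5803]
valve [ 0.4863  0.0205 -0.4846] resid [-0.2241 -0.1355  0.9189 -0.3348 -0.0413  0.5324 -0.6537 -0.0896]
   purge_top [0.5017 0.0497 0.083 ] top px [241.5922 224.581 ] side px [277.2307 208.3215]
   vent_top [ 0.471  -0.0087  0.084 ] top px [261.2756 235.9648] side px [294.166  197.7882]
pad [0.5058 0.268  0.0214] resid [-0.3823 -0.5756  0.0167  0.4098 -0.0609 -0.0452  0.4207  0.2014]
   start_top [0.4765 0.2354 0.056 ] top px [179.0068 231.336 ] side px [262.7122 264.8163]
   tune [0.4751 0.2994 0.056 ] top px [157.7853 230.7334] side px [254.2095 283.5424]
   stop [0.5398 0.2687 0.073 ] top px [168.4979 208.8657] side px [234.0782 262.7853]
[[-0.0001 -0.2239  0.9746]
 [ 0.0001  0.9746  0.2239]
 [-1.      0.0001 -0.    ]]
```

{"api": "servo_tool", "payload": {"commands": [0,18,36,0,0,18,36,0,0,18,36,0,0,18,36,0,0,18,36,0,0,18,36,0,0,18,36,0,0,18,36,0,0,18,36,0,0,18,36,0,0,0,0,-0.095,0,0,0,-0.095,0,0,0,0], "fingers": -1, "newtons": 40}}

```text
clock: 2.83
ee_pos: [0.4565, -0.3174, 0.2377]
tool_rot: [-0.146, 0.692, 0.147, 0.692]
wrist_force: [-1.3, -0.5, -0.0]
opening: -0.0004
```

```bash
cat > wl.py <<'E'
import sys
from h import *
np.set_printoptions(precision=4,suppress=True)
o=bot.get_obs(); M=R.from_quat(o["tool_rot"]).as_matrix()
print(o["clock"],"ee",o["ee_pos"],"head",np.arctan2(M[1,2],M[0,2]),"open",o["opening"])
c,K=cam("wrist"); save(c,sys.argv[1])
print("tcp px",proj(c,K,o["ee_pos"])[0])
for a in sys.argv[2:]:
    n,z=a.split(":")
    for r in spot_point("wrist",n)[:2]:
        P=at_z(c,K,r["point"],float(z)); print(n,r["p"],np.round(r["point"],1),P,"delta tool mm",1000*M.T@(P-o["ee_pos"]))
E
python3 wl.py w1.png rocker_push:.071 nut:.05 power_box:0
```

```text
2.8333 ee [ 0.4565 -0.3174  0.2377] head 0.4182683856794731 open -0.00035442336427419293
tcp px [253.4497 243.8401]
rocker_push 0.79 [241.5 219.4] [ 0.5114 -0.3084  0.071 ] delta tool mm [166.7718 -14.2728  53.7033]
rocker_push 0.71 [338.3 244. ] [ 0.4931 -0.1857  0.071 ] delta tool mm [166.9119 105.3215  86.8493]
nut 0.42 [275.  239.2] [ 0.5275 -0.2547  0.05  ] delta tool mm [187.8407  28.2646  90.2447]
power_box 0.86 [245.9 195.3] [ 0.5025 -0.3086  0.    ] delta tool mm [237.7688 -10.8411  45.4677]
```

View pics/w1.png

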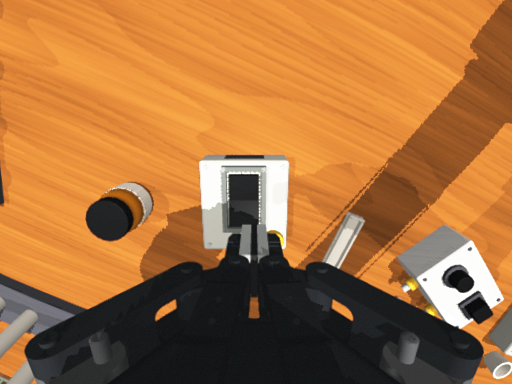

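{"api": "servo_tool", "payload": {"commands": [0,-6.5,26,0,0,-6.5,26,0,0,0,0,0,35,0,0,0,35,0,0,0,35,0,0,0,25,0,0,0,0,0,0,0,0,0,0,0]}}

```text
clock: 3.78
ee_pos: [0.507, -0.317, 0.1082]
tool_rot: [-0.136, 0.692, 0.133, 0.697]
wrist_force: [0.9, -0.4, 0.6]
opening: 0.0001
```

```bash
cat > look.py <<'E'
import sys
from h import *
n,(u0,v0,u1,v1),out=sys.argv[1],map(int,sys.argv[2].split(",")),sys.argv[3]
c,K=cam(n); a=c["image"][v0:v1,u0:u1,::-1]; s=min(800/(u1-u0),600/(v1-v0))
cv2.imwrite("pics/"+out,cv2.resize(a,None,fx=s,fy=s,interpolation=cv2.INTER_CUBIC)[:600,:800])
o=bot.get_obs(); print(o["clock"],o["ee_pos"],o["wrist_force"],s)
E
python3 look.py side 250,90,370,180 s1.png; python3 wl.py w2.png rocker_push:.071
```

```text
3.8333 [ 0.50706856 -0.31679982  0.10818499] [-0.5888496   0.2473947  -0.32204369] 6.666666666666667
3.8333 ee [ 0.5071 -0.3168  0.1082] head 0.3833056748520251 open 0.000141212749240238
tcp px [253.4188 243.8351]
rocker_push 0.64 [262.4 223.1] [ 0.5083 -0.3099  0.071 ] delta tool mm [37.1733  6.1489  3.4412]
```

View pics/s1.png

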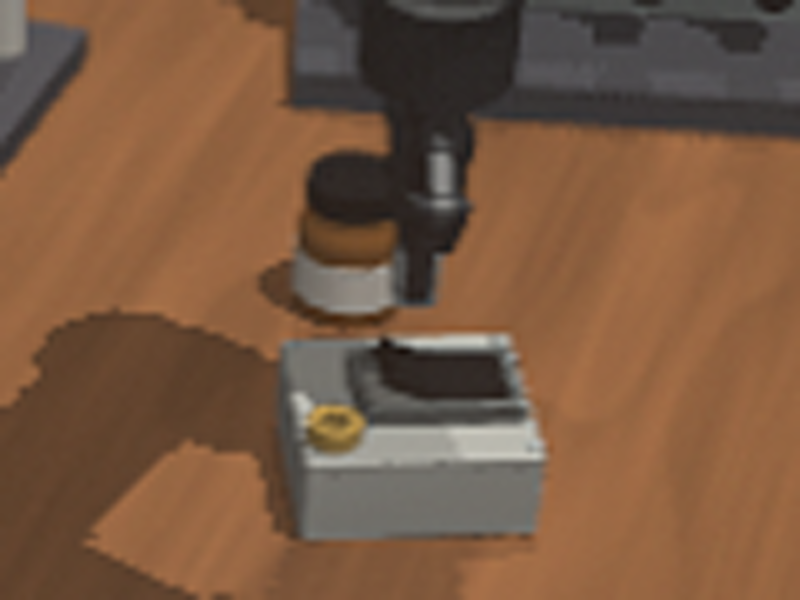

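View pics/w2.png

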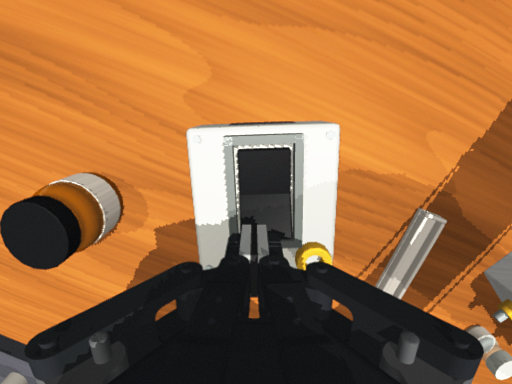

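{"api": "servo_tool", "payload": {"commands": [0,7,2,-0.03,0,0,0,0,10,0,0,0,10,0,0,0,0,0,0,0]}}

```text
clock: 4.35
ee_pos: [0.5112, -0.3101, 0.0963]
tool_rot: [-0.151, 0.684, 0.142, 0.699]
wrist_force: [-0.1, 0.1, 0.2]
opening: -0.0002
```

```bash
python3 wl.py w3.png rocker_push:.071; python3 -c "
from h import *
print(R.from_quat(bot.get_obs()['tool_rot']).as_matrix())"
```

```text
4.35 ee [ 0.5112 -0.3101  0.0963] head 0.4177025089062495 open -0.00021577268919532278
tcp px [253.4858 243.8005]
rocker_push 0.65 [259.  221.3] [ 0.5077 -0.3083  0.071 ] delta tool mm [25.1566  3.508  -2.878 ]
[[ 0.02392837 -0.40538577  0.91383249]
 [-0.00899481  0.91396991  0.40568226]
 [-0.99967321 -0.01792707  0.01822344]]
```

{"api": "servo_tool", "payload": {"commands": [8,2,-2,0,8,1,0,0,4,0,0,0,4,0,0,0,4,0,0,0]}}

```text
clock: 4.87
ee_pos: [0.5118, -0.3094, 0.0709]
tool_rot: [-0.153, 0.682, 0.14, 0.702]
wrist_force: [2.5, 3.3, 5.4]
opening: 0.0002
```

```bash
python3 look.py side 250,90,370,180 s2.png
```

```text
4.9167 [ 0.51177626 -0.30929383  0.07028424] [2.43391293 1.76341872 3.12242577] 6.666666666666667
```

View pics/s2.png

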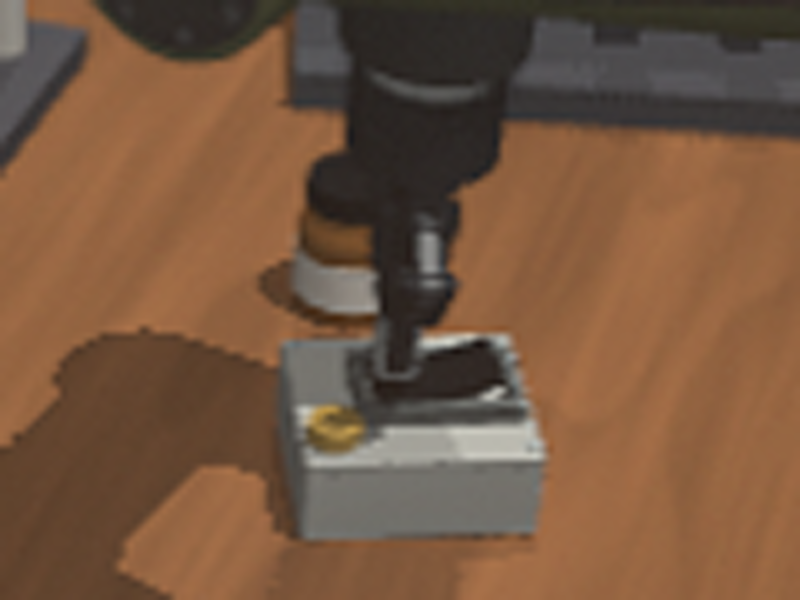

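{"api": "servo_tool", "payload": {"commands": [3,0,0,0,4,0,0,0]}}

```text
clock: 5.08
ee_pos: [0.5121, -0.3097, 0.0699]
tool_rot: [-0.155, 0.682, 0.14, 0.701]
wrist_force: [-12.7, 14.9, 30.3]
opening: 0.0003
```

{"api": "servo_tool", "payload": {"commands": [-8,0,0,0,-30,0,0,0,-35,0,0,0,-35,0,0,0,-30,0,0,0,0,0,0,0]}}

```text
clock: 5.58
ee_pos: [0.5033, -0.3074, 0.2087]
tool_rot: [-0.152, 0.687, 0.142, 0.697]
wrist_force: [0.2, 0.3, 0.7]
opening: -0.0002
```

```bash
python3 look.py side 250,90,370,180 s3.png; python3 wl.py w4.png rocker_push:.062; python3 -c "
from h import *
print(R.from_quat(bot.get_obs()['tool_rot']).as_matrix())"
```

```text
5.6333 [ 0.50281388 -0.30676209  0.2055809 ] [ 0.38170097  0.73912506 -0.99810122] 6.666666666666667
5.6333 ee [ 0.5028 -0.3068  0.2056] head 0.4188943649845643 open -0.000224915373353331
tcp px [253.4614 243.8375]
rocker_push 0.76 [250.3 188.5] [ 0.5144 -0.3075  0.062 ] delta tool mm [143.7357  -3.37     8.8254]
[[ 0.00882083 -0.4067173   0.91351149]
 [-0.00576272  0.91351118  0.4067728 ]
 [-0.99994449 -0.00885239  0.00571413]]
```

View pics/s3.png

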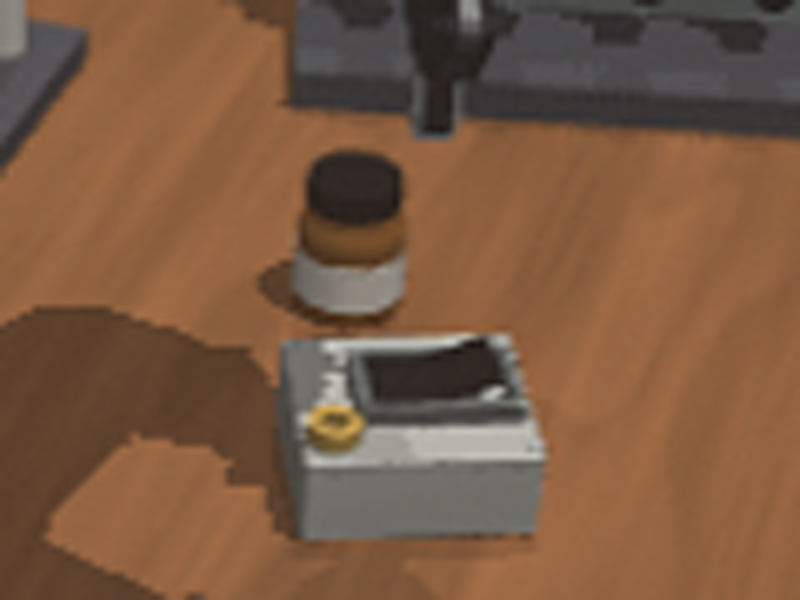

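View pics/w4.png

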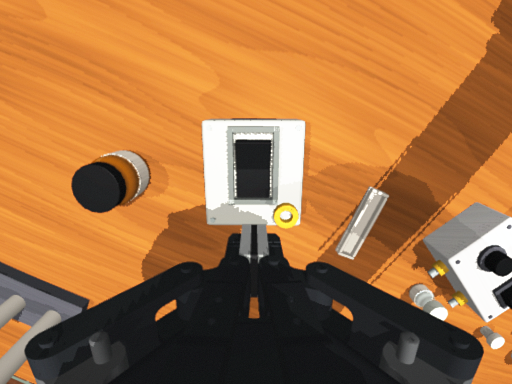

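{"api": "servo_tool", "payload": {"commands": [0,36,11,0,0,36,11,0,0,36,11,0,0,36,11,0,0,36,11,0,0,36,11,0,0,36,11,0,0,36,11,0,0,36,11,0,0,0,0,0.113,0,0,0,0.113,0,0,0,0.113,0,0,0,0.113,0,0,0,0.113,0,0,0,0.113,0,0,0,0.113,0,0,0,0.113,0,0,0,0]}}

```text
clock: 7.23
ee_pos: [0.4413, 0.0434, 0.1553]
tool_rot: [0.173, 0.701, -0.197, 0.663]
wrist_force: [0.2, 0.7, 0.7]
opening: -0.0001
```

```bash
python3 wl.py w5.png purge_top:.083 vent_top:.084 valve_block:0; python3 -c "
from h import *
print(R.from_quat(bot.get_obs()['tool_rot']).as_matrix())"
```

```text
7.2333 ee [0.4413 0.0434 0.1553] head -0.5311544298520386 open -6.469362693079096e-05
tcp px [252.301  244.4854]
purge_top 0.87 [307.1 263.7] [0.5068 0.0549 0.083 ] delta tool mm [68.0452 46.3307 53.5901]
vent_top 0.5 [228.1 265. ] [ 0.4747 -0.0045  0.084 ] delta tool mm [ 70.0896 -21.1768  55.9894]
valve_block 0.82 [266.5 223.4] [0.4851 0.0274 0.    ] delta tool mm [152.6987  15.5366  52.3841]
valve_block 0.75 [478.6 130.4] [0.5064 0.2773 0.    ] delta tool mm [146.7581 241.7753 -55.6913]
[[-0.05799239  0.49803655  0.8652147 ]
 [-0.01786705  0.86601669 -0.49969576]
 [-0.99815713 -0.04443738 -0.04132393]]
```

View pics/w5.png

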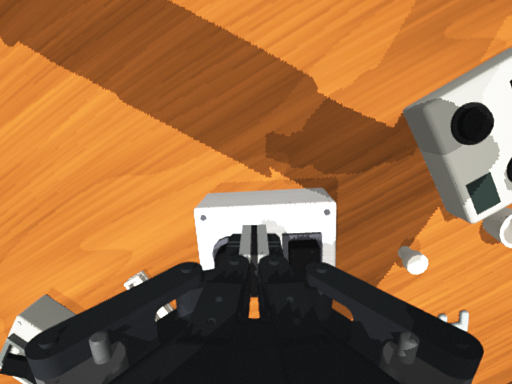

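{"api": "servo_tool", "payload": {"commands": [-8,12,25,0,-8,12,25,0,-8,11,25,0.0,0,0,0,0,0,0,0,0]}}

```text
clock: 7.85
ee_pos: [0.5283, 0.0363, 0.1748]
tool_rot: [0.167, 0.703, -0.19, 0.665]
wrist_force: [-0.7, -0.2, -0.7]
opening: 0.0001
```

```bash
python3 wl.py w6.png purge_top:.083 vent_top:.084 valve_block:0; python3 -c "
from h import *
print(R.from_quat(bot.get_obs()['tool_rot']).as_matrix())"
```

```text
7.85 ee [0.5283 0.0363 0.1748] head -0.5106598304191384 open 0.00011954969159140366
tcp px [252.313  244.4518]
purge_top 0.73 [263.5 165.2] [0.5041 0.0555 0.083 ] delta tool mm [ 92.7499   9.1407 -26.5792]
vent_top 0.85 [185.6 169.3] [ 0.4746 -0.0051  0.084 ] delta tool mm [ 94.6258 -58.151  -22.6769]
valve_block 0.59 [229.5 156.1] [0.4861 0.0196 0.    ] delta tool mm [177.3224 -27.1852 -21.154 ]
[[-0.05829203  0.4867194   0.8716113 ]
 [-0.01768238  0.87245558 -0.48837342]
 [-0.99814296 -0.04388044 -0.04225085]]
```

View pics/w6.png

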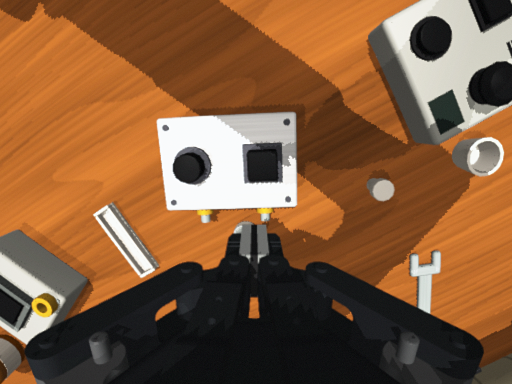

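{"api": "servo_tool", "payload": {"commands": [0,4,-13,0,0,4,-13,0,0,0,0,0,20,0,0,0,20,0,0,0,20,0,0,0,0,0,0,0]}}

```text
clock: 8.63
ee_pos: [0.5024, 0.0566, 0.1185]
tool_rot: [0.167, 0.7, -0.185, 0.669]
wrist_force: [-0.9, -0.1, -0.4]
opening: -0.0002
```

```bash
python3 wl.py w7.png purge_top:.083 vent_top:.084; python3 look.py side 240,160,340,235 s4.png; python3 -c "
from h import *
o=bot.get_obs(); M=R.from_quat(o['tool_rot']).as_matrix(); print(M, 1000*M.T@(np.array([.504,.0535,.083])-o['ee_pos']))"
```

```text
8.6333 ee [0.5024 0.0566 0.1185] head -0.5036206947527114 open -0.00018656847478100002
tcp px [252.3084 244.5148]
purge_top 0.7 [254.4 224.4] [0.504  0.0557 0.083 ] delta tool mm [35.4193  1.2598  3.214 ]
vent_top 0.62 [157.8 224.8] [ 0.4729 -0.0033  0.084 ] delta tool mm [ 36.7228 -65.4353   4.3187]
8.8333 [0.50537887 0.05701237 0.12411225] [0.21209405 0.13213644 0.43498052] 8.0
[[-0.04117791  0.48171693  0.87535889]
 [-0.01208363  0.8757978  -0.48252689]
 [-0.99907876 -0.03044696 -0.03024264]] [41.17359208 -2.48860824  1.73114849]
```

View pics/s4.png

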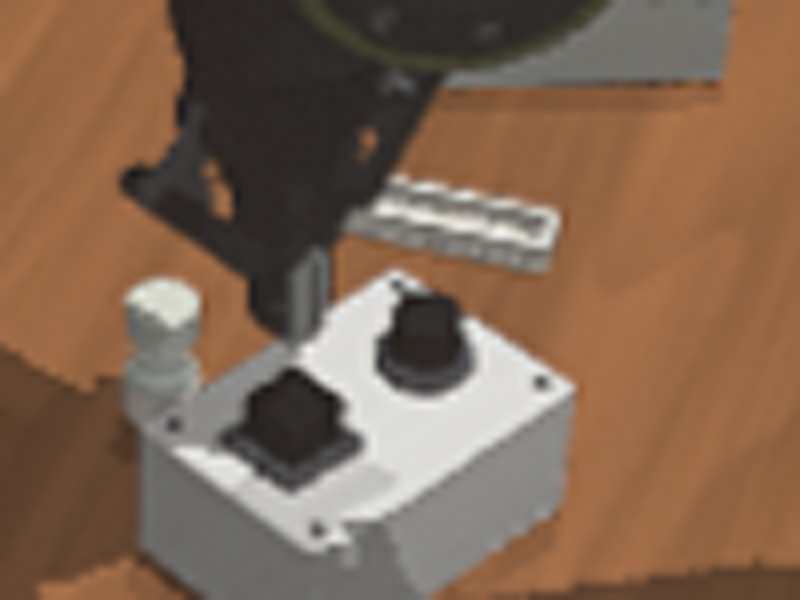

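View pics/w7.png

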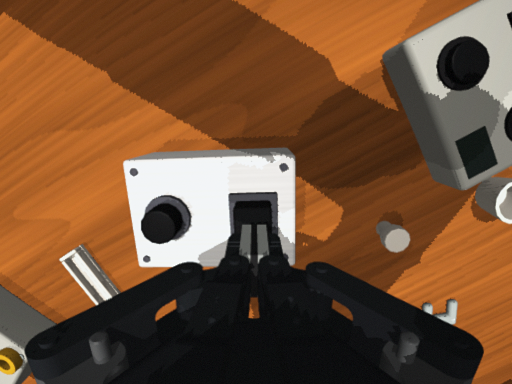

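{"api": "servo_tool", "payload": {"commands": [10,-1,0,0,10,0,0,0,8,0,0,0,4,0,0,0]}}

```text
clock: 9.17
ee_pos: [0.5057, 0.0563, 0.0939]
tool_rot: [0.17, 0.696, -0.182, 0.674]
wrist_force: [0.4, 0.4, -0.7]
opening: -0.0001
```

```bash
python3 look.py side 240,160,340,235 s5.png
```

```text
9.2167 [0.50534449 0.05618799 0.0931758 ] [-0.81551234 -0.02873378 -1.43107577] 8.0
```

View pics/s5.png

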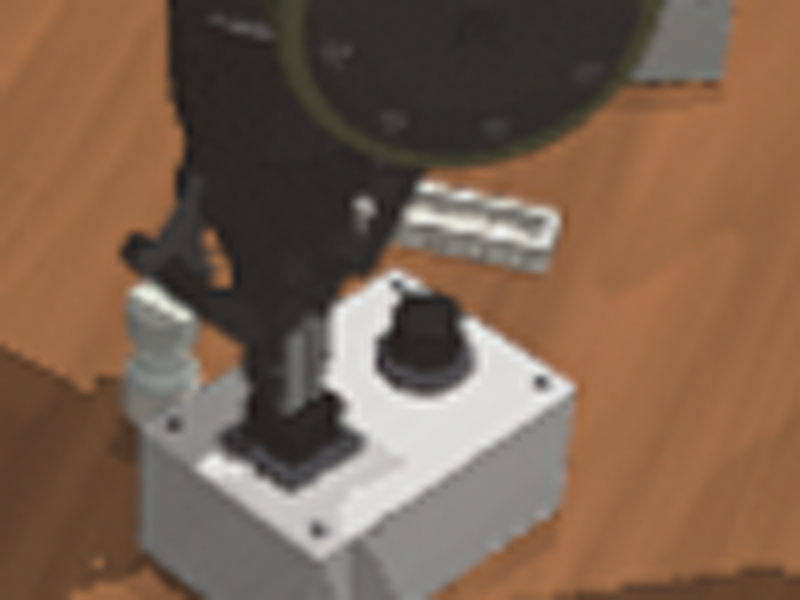

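{"api": "servo_tool", "payload": {"commands": [4,-2,0,0,4,0,0,0,4,0,0,0,4,0,0,0,3,0,0,0]}}

```text
clock: 9.63
ee_pos: [0.5052, 0.0544, 0.0797]
tool_rot: [0.169, 0.694, -0.182, 0.675]
wrist_force: [-15.3, 4.4, 26.1]
opening: 0.0002
```

{"api": "servo_tool", "payload": {"commands": [1,0,0,0,-8,0,0,0,-30,0,0,0,-35,0,0,0,-35,0,0,0,-10,0,0,0,0,0,0,0]}}

```text
clock: 10.22
ee_pos: [0.5075, 0.0547, 0.2015]
tool_rot: [0.168, 0.695, -0.183, 0.674]
wrist_force: [0.3, 0.4, -0.9]
opening: -0.0003
```

```bash
python3 look.py side 240,160,340,235 s6.png; python3 wl.py w8.png start_top:.056 purge_top:.072; python3 -c "
from h import *
print(R.from_quat(bot.get_obs()['tool_rot']).as_matrix())"
```

```text
10.2667 [0.50749897 0.05468133 0.20093388] [-0.4690446   0.12917913  0.31337899] 8.0
10.2667 ee [0.5075 0.0547 0.2009] head -0.5017247900897375 open -7.91453183499862e-05
tcp px [252.3621 244.4838]
start_top 0.71 [408.8  71.9] [0.479  0.2402 0.056 ] delta tool mm [ 143.4732  152.9226 -110.6944]
purge_top 0.73 [410.3  70.3] [0.4768 0.2335 0.072 ] delta tool mm [ 127.644   145.5451 -109.8348]
purge_top 0.56 [253.2 183.5] [0.5024 0.0538 0.072 ] delta tool mm [129.0341   0.2894  -1.0015]
[[-0.04026752  0.47996781  0.87636147]
 [-0.01429362  0.87670639 -0.48081348]
 [-0.99908669 -0.03188754 -0.02844232]]
```

View pics/s6.png

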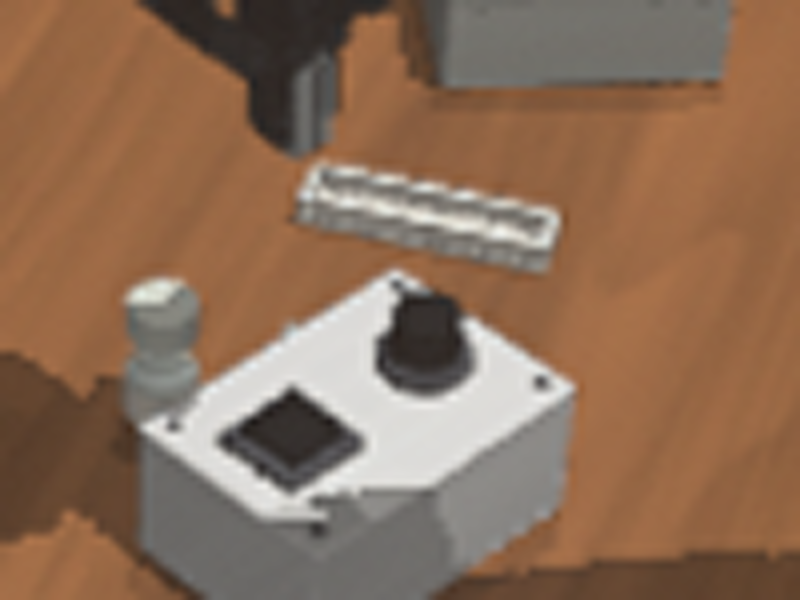

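View pics/w8.png

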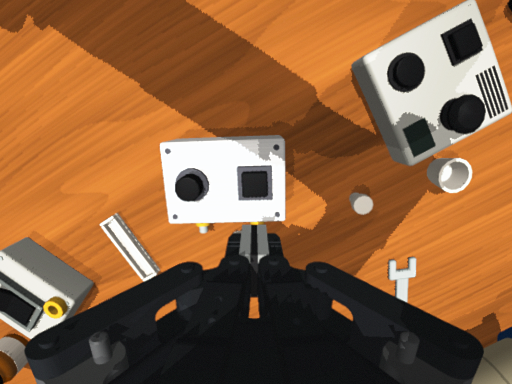

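{"api": "servo_tool", "payload": {"commands": [0,33,-16,0,0,33,-16,0,0,33,-16,0,0,33,-16,0,0,33,-16,0,0,0,0,-0.1,0,0,0,-0.1,0,0,0,-0.1,0,0,0,-0.1,0,0,0,-0.1,0,0,0,0]}}

```text
clock: 11.33
ee_pos: [0.5076, 0.2427, 0.1692]
tool_rot: [-0.019, 0.731, -0.005, 0.682]
wrist_force: [-0.4, -0.5, 0.0]
opening: -0.0002
```

```bash
python3 wl.py w9.png start_top:.056 tune_top:.056 pad:0; python3 -c "
from h import *
print(R.from_quat(bot.get_obs()['tool_rot']).as_matrix())"
```

```text
11.3333 ee [0.5076 0.2427 0.1692] head 0.017901734128775066 open -0.00022197281262746128
tcp px [252.9368 243.9415]
start_top 0.75 [257.5 168.4] [0.4806 0.2424 0.056 ] delta tool mm [114.7823   4.0498 -19.0001]
tune_top 0.96 [327.  164.3] [0.475 0.307 0.056] delta tool mm [112.9405  68.7217 -23.3882]
pad 0.73 [286.5 184.7] [0.506  0.2755 0.    ] delta tool mm [167.7161  38.4576  10.8804]
pad 0.19 [288.1 237.1] [0.5704 0.2805 0.    ] delta tool mm [163.1     42.1245  75.1148]
[[-0.06720078 -0.01337932  0.99764976]
 [-0.0332029   0.99938625  0.01116609]
 [-0.99718685 -0.0323745  -0.06760377]]
```

View pics/w9.png

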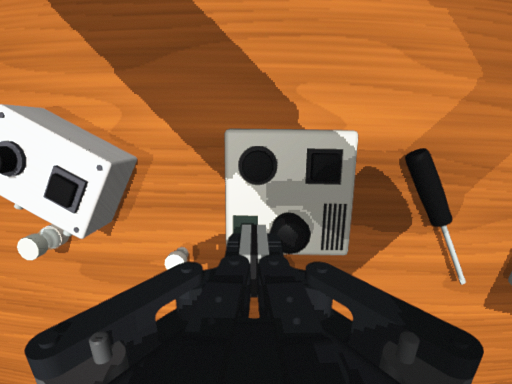

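{"api": "servo_tool", "payload": {"commands": [0,2,-10,0,0,2,-10,0,0,0,0,0,25,0,0,0,25,0,0,0,25,0,0,0,0,0,0,0]}}

```text
clock: 12.12
ee_pos: [0.4808, 0.2455, 0.0982]
tool_rot: [-0.012, 0.729, -0.008, 0.685]
wrist_force: [-0.5, -0.9, -2.0]
opening: 0.0001
```

```bash
python3 wl.py w10.png start_top:.056 ; python3 look.py side 200,220,320,310 s7.png; python3 -c "
from h import *
o=bot.get_obs(); M=R.from_quat(o['tool_rot']).as_matrix(); print(M, 1000*M.T@(np.array([.479,.2405,.056])-o['ee_pos']))"
```

```text
12.1167 ee [0.4808 0.2455 0.0982] head 0.005107638013991391 open 9.446709975555043e-05
tcp px [252.8773 243.9746]
start_top 0.62 [251.7 217. ] [0.479  0.2434 0.056 ] delta tool mm [42.2675 -0.9159  0.8865]
start_top 0.25 [ 18.5 283.1] [0.5404 0.0522 0.056 ] delta tool mm [  43.769  -192.4571   61.1741]
12.2667 [0.48407323 0.24692671 0.10495675] [-0.17475885 -0.33260167  1.26487341] 6.666666666666667
[[-0.05309606 -0.00738581  0.9985621 ]
 [-0.02373641  0.99969944  0.0061321 ]
 [-0.99830726 -0.02337669 -0.05325541]] [49.29579234 -5.24286164 -2.49813326]
```

View pics/s7.png

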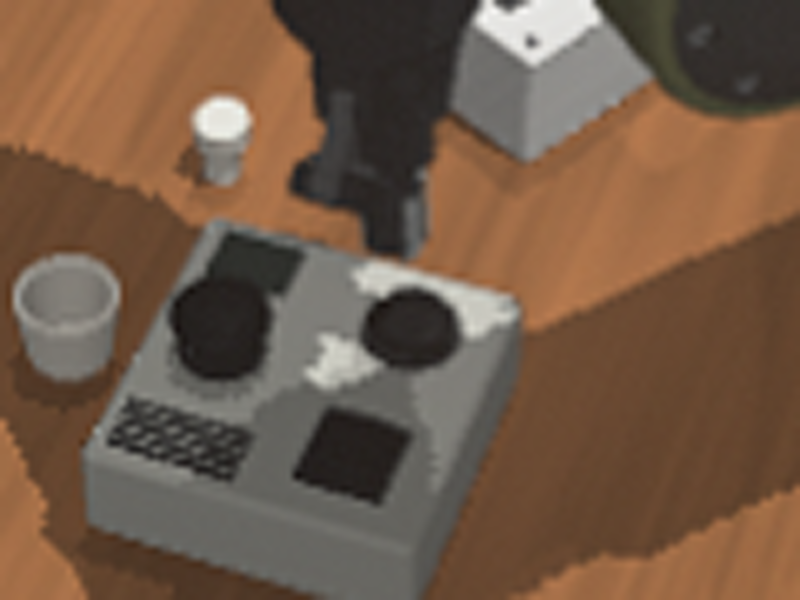

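View pics/w10.png

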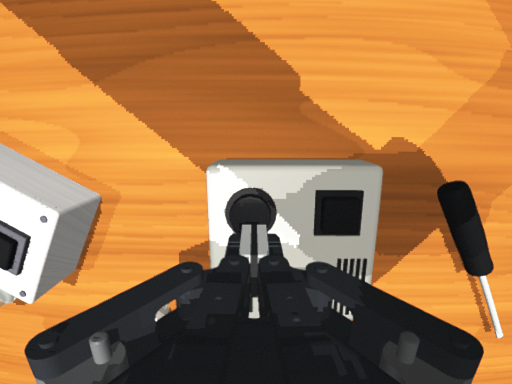

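{"api": "servo_tool", "payload": {"commands": [12,-3,-2,0,12,-1,0,0,8,0,0,0,5,0,0,0]}}

```text
clock: 12.6
ee_pos: [0.4828, 0.2438, 0.072]
tool_rot: [-0.008, 0.723, -0.004, 0.691]
wrist_force: [-0.0, 0.2, -0.1]
opening: -0.0004
```

```bash
python3 look.py side 200,220,320,310 s8.png; python3 wl.py w11.png start_top:.056
```

```text
12.65 [0.48227152 0.24349413 0.07085084] [ 0.0620045  -0.03651981 -1.0538588 ] 6.666666666666667
12.65 ee [0.4823 0.2435 0.0709] head 0.006167659097781003 open 0.00018446015014817678
tcp px [252.8792 243.9576]
start_top 0.75 [251.6 231.7] [0.4811 0.2424 0.056 ] delta tool mm [14.9061 -0.8027 -0.4953]
start_top 0.61 [  4.6 209.1] [0.4697 0.0837 0.056 ] delta tool mm [  18.2889 -159.3748  -12.8748]
```

View pics/s8.png

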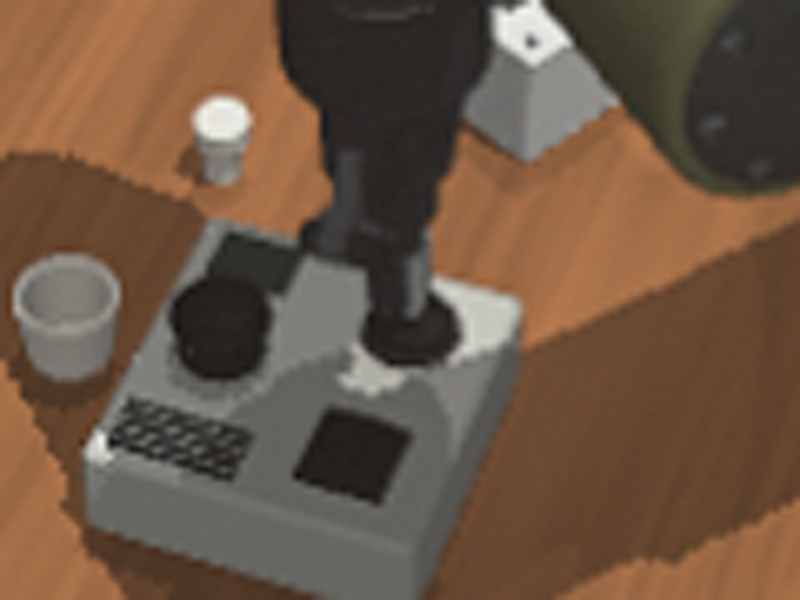

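{"api": "servo_tool", "payload": {"commands": [5,-1.5,-2,0,4,0,0,0,4,0,0,0,4,0,0,0,3,0,0,0]}}

```text
clock: 13.17
ee_pos: [0.4815, 0.2425, 0.0577]
tool_rot: [-0.009, 0.721, -0.003, 0.693]
wrist_force: [-16.4, -2.6, 28.0]
opening: -0.0001
```

{"api": "servo_tool", "payload": {"commands": [1,0,0,0,-8,0,0,0,-30,0,0,0,-35,0,0,0,-35,0,0,0,-10,0,0,0,0,0,0,0,0,0,0,0]}}

```text
clock: 13.83
ee_pos: [0.486, 0.2444, 0.1814]
tool_rot: [-0.009, 0.721, -0.003, 0.693]
wrist_force: [0.6, -0.2, -1.3]
opening: -0.0001
```

```bash
python3 look.py side 190,100,350,310 s9.png; python3 wl.py w12.png start_top:.056; python3 look.py top 130,150,440,290 t9.png
```

```text
13.8833 [0.48584564 0.24419375 0.18088571] [ 0.54688239  0.38602716 -0.60932353] 2.857142857142857
13.8833 ee [0.4858 0.2442 0.1809] head 0.008514754255611873 open -6.987280404542765e-05
tcp px [252.8277 244.0261]
start_top 0.72 [251.9 183.5] [0.4792 0.2408 0.056 ] delta tool mm [125.0902  -1.2118  -1.726 ]
14.0333 [0.48515074 0.24371812 0.17918083] [ 0.44537795  1.26275317 -0.80963816] 2.5806451612903225
```

View pics/s9.png

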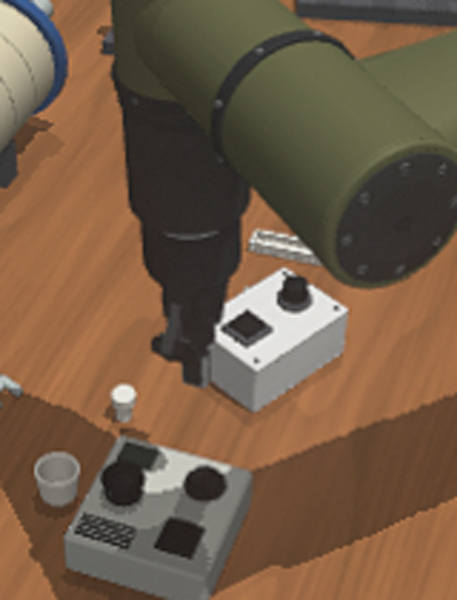

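View pics/w12.png

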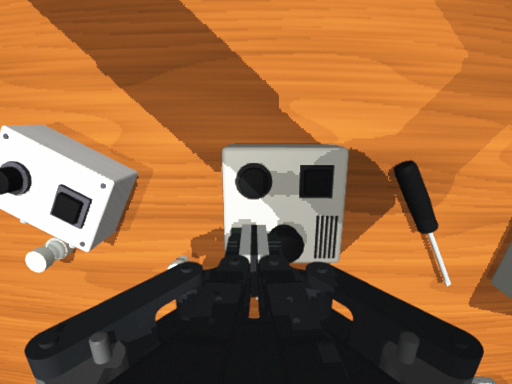

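View pics/t9.png

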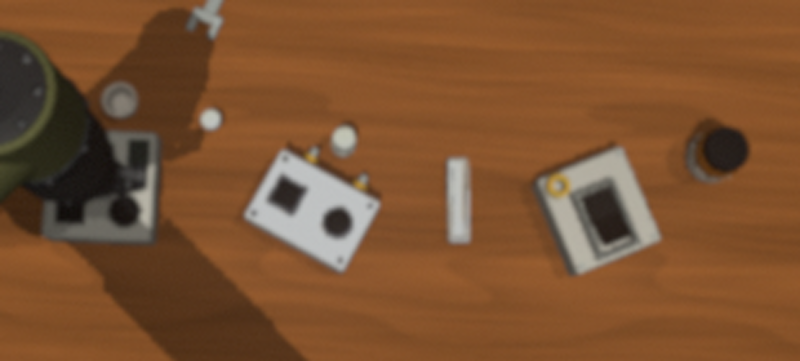

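```bash
python3 -c "
from h import *
print(order.close_job(), bot.get_obs()['clock'])"
```

```text
the job is handed in; nothing more can be done
the job is handed in; nothing more can be done
```

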